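Unload the flat lap and hold its overarm up off the work

TASK

The polishing run on the bench flat lap is over. First lift the ring weight off the pin of the overarm and set it, without dropping it, back into its own well in the weight rack, the empty well bored to its size. Then draw the coupler's spring latch sideways by its knob, lift the overarm off the ball so that the glass in its holder stays lying flat on the lap where it is and nothing else on the bench is disturbed, and finish still holding the overarm up, the coupler about 80 mm higher than it sat, so that a colleague can take the glass away.

Things in the scene. Friction and masses are not known exactly. Their poses are not given: they have to be found in the camera images.
- polisher: Bench flat lap, fixed: aluminium splash pan (300 mm across, rim 58 mm high, centre at x +45 mm, y 0) round a felt-covered lap (top 50 mm above the bench), and a post with the overarm hinged on it. Origin: on the bench right below the ball's seat; +y points along the overarm to the post, -x the way the latch is drawn. Its place and turn vary.
- hinge (a point): Point on the overarm's hinge axis, 250 mm from the ball along the polisher's +y and 139 mm above the bench. The axis is level, along the polisher's x. The overarm swings up about it freely and falls back by its own weight if let go; lifting it by the knob takes about 4 N without the weight.
- drip (a point): Top bend of the copper drip pipe on the pan's far side, 170 mm above the bench. The pipe (10 mm) stands 25 mm outside it at polisher x +215, y -60 mm and its mouth bends 40 mm inward to 150 mm height. A control box 75 x 95 x 70 mm stands at polisher x +120, y +245 mm. Both are only to be kept clear of.
- overarm: Overarm with coupler and latch: aluminium bar 24 mm wide, level at the start, top 150 mm above the bench. 115 mm from the ball it bears a round seat 58 mm across, top at 155 mm, with a steel pin 12 mm thick, 29 mm high. At its free end the coupler, a steel block 40 x 44 mm, top at 158 mm, open below, sits over the ball. Origin at the hinge, axes like the polisher's while down.
- coupler (a point): Centre of the coupler's socket, on the overarm: at the ball's centre, 130 mm above the bench, while the arm is down; it rises with the arm.
- latch (a joint): Draw of the spring latch, m: 0 = locked (its keeper lies under the ball's shoulder), 0.016 = fully drawn, towards the polisher's -x. The ball is free from about 0.006; draw 0.010 or more. The spring takes 4 N at first, 10 N fully drawn, and pulls it back when let go. The latch rides on the overarm; lifted undrawn, the arm takes the glass up with it.
- knob (a point): Where to grip the latch knob, on its axis: an upright black cylinder 16 mm thick, 169 to 206 mm above the bench while the arm is down, standing on the slide on top of the coupler; this point is at 188 mm and, locked, 12 mm from the ball's axis towards the polisher's -x. It moves with latch and arm. Coupler, slide and knob flange reach 169 mm; above that there is room all round.
- work: The work, loose on the lap: a dark glass dome 76 mm across in a steel holder cup 62 mm across, with a ball stud on top, 95 mm high in all, about 0.55 kg. Origin under its centre, on the felt. It must stay where it lies.
- ball (a point): Centre of the ball (30 mm across) on top of the work's stud, 80 mm above the work's underside.
- weight: The medium ring weight, dark steel, 56 mm across, 40 mm high, with a 16 mm hole right through, about 0.64 kg. At the start it lies on the overarm's seat round the pin. Origin at the centre of its underside, 155 mm above the bench at the start; lift it at least 35 mm to clear the pin.
- rack: Weight rack, fixed: a dark steel tray 300 x 104 mm carrying three wooden well blocks side by side along its x axis, at -96, 0 and +96 mm. Which block is where changes from run to run. Origin under its centre.
- well_m_floor (a point): Centre of the floor of the medium well, the weight's own: a round well 62 mm wide, its edge chamfered, and 12 mm deep in a wooden block 94 x 94 mm, 24 mm high, empty at the start. The floor is 18 mm and the block's top 30 mm above the bench.
- well_l_floor (a point): Centre of the floor of the large well, 75 mm wide, also empty: not for this weight.
- well_s_floor (a point): Centre of the floor of the small well, 52 mm wide, in which the small weight stands.
- weight_s: Bystander: small ring weight, 46 mm across, 40 mm high, standing in the small well. Origin under its centre.
- weight_l: Bystander: large ring weight, 68 mm across, 40 mm high, standing on the bench near the robot. Origin under its centre.
- vase: Bystander: dark glass vase, 68 mm across, 155 mm high. Origin under its centre.
- tumbler: Bystander: dark glass tumbler vase, 76 mm across, 150 mm high. Origin under its centre.
- bowl: Bystander: amber-brown glass pot, 100 mm across, 90 mm high. Origin under its centre.
- compound_jar: Bystander: jar of polishing compound, 72 mm across, 85 mm high. Origin under its centre.
- brush: Bystander: bench brush 210 mm long, lying on the bench. Origin under its middle.
- wrench: Bystander: wrench 170 mm long, lying on the bench. Origin under its middle.
Not all that is in view belongs to the job. Leave any pink, red or yellow look-alike of the weight alone.

How it is judged:
By the outcome, as a careful person would: the job done as asked, in the order asked, and still so for the second after the job is handed in, while the arm keeps its last pose, push and grip.
It also fails if it takes over 54 s, if anything falls off the work surface, if the arm or the gripper's body presses on something with over 40 N, if the wrist force passes 120 N, or if a joint passes its speed limit or range.

ROBOT

A 6-joint arm with a two-finger parallel gripper is mounted at the origin on the work surface. World frame = base frame: x ahead of the robot, y to its left, z up, the work surface at z = 0. Lengths are in m, angles in rad, forces in N, time in s.
With the tool pointing down it reaches from about 0.325 to 0.85 m from the base axis. Payload 4.4 kg.
Tool frame: the origin (TCP) lies at the very end of the fingers, on their centre line; the grasp point (between the pads) lies 19 mm behind it; z points along the fingers, y is the line along which they close (so a half turn about z gives the same grasp; the last joint's range is limited). The gripper opens to 94 mm and grips with 3 to 60 N. Pads are 16 mm wide; open, the fingers measure 119 mm over their backs; the gripper's body (75 mm by 177 mm) begins 78 mm behind the grasp point.
Start: joints at [-1.409, 0.207, 1.542, -0, 1.393, -0.15], TCP at [0.176, -0.547, 0.205] pointing down, gripper open.
Joint ranges: [-2.73, 2.73], [-0.86, 2.22], [0.23, 2.46], [-1.11, 4.25], [0.08, 2.63], [-2.82, 2.82]. Speed limits (rad/s): [2.79, 2.79, 3.14, 3.14, 3.14, 3.14].

INTERFACE

Orientations are given as a rotation vector (axis times angle).
In Python, from cell import monitor, optics, sign_off gives the robot as it stands.
- The arm moves only by the tool step_arm, never from a script. Its arguments are lists of equal length, an entry for each row: "rot": the turn, a rotation vector about the tool's x, y, z scaled (see below), a list of three; "translation": the shift along the tool's x, y, z scaled (see below), a list of three; "jaw": the opening, from -1 (shut) to 1 (fully open). A call has 1 to 10 rows; each row is the pose to reach, as a shift and turn from the pose commanded when the call began, along the tool's axes at that moment, turning the shorter way round; what a row does not reach only later rows make up. The controller multiplies each number of a shift by 0.2 m and each number of a turn by 360 degrees. A row lasts 1/12 s, in which the tool goes at most 41.7 mm and 7.16 degrees, less where a joint would pass 70% of its speed; a pose out of reach is approached as far as the arm can. A call with a number of a shift or a turn outside -1 to 1 is refused whole. A call with a gripper value outside its range is refused whole. The fingers move at their own pace and stop on an object; "newtons" is the grip in N (left out, the last holds). Time passes only in rows, so rows that repeat a pose let the fingers close. It gives the time, the measured TCP pose, the force, the opening and the grip force at its end, in the units of the state.
- monitor.get_obs(): the state, without advancing time (a new reading comes with each control period).
- optics.snapshot(name): name is "scene" or "top" or "wrist"; returns the picture (400x640x3 uint8, blue, green, red); there is no depth.
- optics.camera_params(name): a dict with "fx", "fy", "cx", "cy" (pixels), "R" (3x3) and "t" (3): a world point X has camera coordinates R X + t; the wrist camera has in their place "T_tool_cam" (4x4, takes a point from camera to tool coordinates, whose origin is the TCP and whose axes are the flange's). Camera axes: x right, y down, z forward; pixel columns grow to the right and rows downward; lengths in m; the calibration is good to about 2 mm. A picture is of the moment at which its call begins: read the wrist's pose just before it. camera_params takes no time and is no camera call.
- sign_off(): hands the job in; it is judged then, once.
The state is a dict: "clock": time; "joints": joint angles; "qvel": joint speeds; "joint_efforts": joint torques, N m; "ee_pos": TCP position; "orientation": TCP orientation; "contact_force": force on the tool from outside, world axes, zero at the start; "ft_torque": the same for the moment, N m; "finger_gap": finger opening in m; "grip_force": force on a finger pad.
Only numpy, scipy, OpenCV 4.12 (cv2) and the standard library are available. Lean on these libraries where they do the work, as an engineer would, in place of code of your own. Each camera call takes 0.05 s, during which the arm holds its last target. There are 200 camera calls.

## Working session

There is one attempt and no reset: what is moved stays moved. The work goes in short steps, Python scripts to look and compute and a tool call to move; the robot and the scene stay as the last step left them, time stands still between calls to the robot, and variables do not carry over. Pictures are saved under pics/ and viewed, at most 10 in all, crops included, and the job is handed in when it is done.

Besides the shell and the picture viewer there is one more tool, called as a command line: name --argument value ..., lists and objects as JSON in quotes. step_arm: Moves the arm, as the interface text tells. Its arguments: {"type":"object","properties":{"rot":{"type":"array","items":{"type":"array","items":{"type":"number","minimum":-1,"maximum":1}}},"translation":{"type":"array","items":{"type":"array","items":{"type":"number","minimum":-1,"maximum":1}}},"jaw":{"type":"array","items":{"type":"number"}},"newtons":{"type":"number"}},"required":["rot","translation","jaw"]}

```bash
mkdir -p pics; ls; python3 - <<'E'
from cell import monitor, optics
import cv2
o=monitor.get_obs(); print(o)
for n in("scene","top"):
    im=optics.snapshot(n); cv2.imwrite(f"pics/{n}0.png",im)
    p=optics.camera_params(n); print(n,{k:(v if not hasattr(v,'tolist') else v.tolist()) for k,v in p.items()})
print(optics.camera_params("wrist"))
E
```

```text
pics
{'clock': 0.0, 'joints': array([-1.40948610e+00,  2.07426004e-01,  1.54292643e+00,  4.17107363e-06,
        1.39349911e+00, -1.50493449e-01]), 'qvel': array([-3.41225259e-04,  1.46209362e-04, -6.14004478e-04,  6.94636844e-04,
        5.39688176e-05, -8.02372735e-04]), 'joint_efforts': array([ 1.09451830e-03, -3.70874298e+01, -2.81416529e+01,  6.99466676e-02,
        3.61529435e-02, -1.63137552e-04]), 'ee_pos': array([ 0.17626048, -0.5464788 ,  0.20430047]), 'orientation': array([-3.10125981e+00, -4.87446542e-01,  1.27332878e-05]), 'contact_force': array([ 0.05079511,  0.4176702 , -0.17586104]), 'ft_torque': array([-0.00234172,  0.03231923, -0.0242168 ]), 'grip_force': 0.0, 'finger_gap': 0.09398528284800378}
scene {'fx': 449.4735781998287, 'fy': 449.4735781998287, 'cx': 328.2472205852562, 'cy': 207.9452914018231, 'R': [[0.41306327298194173, 0.9105577114800787, 0.01622918906192887], [0.7437550799609398, -0.32700418685290294, -0.5830065546912552], [-0.5255541014450767, 0.25288913745915137, -0.8123053432111748]], 't': [-0.2496981788469785, -0.32183711156048206, 1.5751096834126537]}
top {'fx': 502.58365648911314, 'fy': 502.58365648911314, 'cx': 324.8165103773727, 'cy': 206.42890385052115, 'R': [[-0.00021644038501662883, -0.9999958266769484, 0.002880934266219429], [-0.9971816426664228, -3.1211730818132667e-07, -0.07502513931341638], [0.07502482710846255, -0.002889053234041592, -0.9971774810377322]], 't': [0.042122185200117644, 0.5404563492274312, 1.8711102329005669]}
{'fx': 306.9357211666956, 'fy': 306.9357211666956, 'cx': 320.5459153350463, 'cy': 200.98140105351038, 'T_tool_cam': array([[-5.76216916e-04, -9.61579923e-01, -2.74524533e-01,
         7.91445103e-02],
       [ 9.99999677e-01, -7.07707312e-04,  3.79931116e-04,
        -1.66335025e-04],
       [-5.59617152e-04, -2.74524226e-01,  9.61580021e-01,
        -1.80724437e-01],
       [ 0.00000000e+00,  0.00000000e+00,  0.00000000e+00,
         1.00000000e+00]])}
```

View pics/scene0.png

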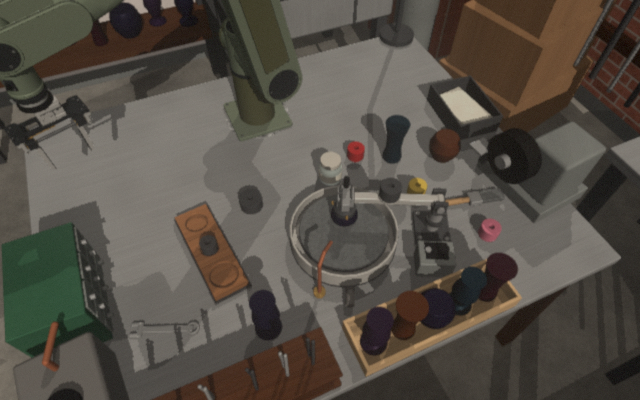

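View pics/top0.png

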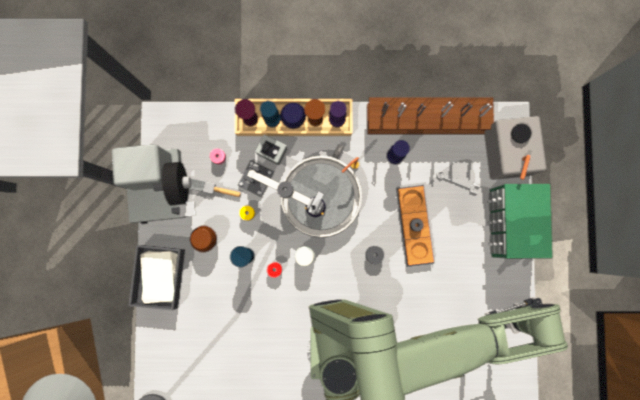

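The scene view shows the lap, with the weight at about (391,190), the knob at about (347,183) and the rack at about (210,250). The small weight stands in the middle well, so I need enlarged crops to tell the two end wells apart.

```bash
python3 - <<'E'
import cv2
a=cv2.imread("pics/top0.png")[135:285,240:440]; cv2.imwrite("pics/topc.png",cv2.resize(a,None,fx=4,fy=4,interpolation=cv2.INTER_CUBIC))
a=cv2.imread("pics/scene0.png")[140:310,170:450]; a=cv2.convertScaleAbs(a,alpha=1.5,beta=15);cv2.imwrite("pics/scenec.png",cv2.resize(a,None,fx=2.85,fy=2.85,interpolation=cv2.INTER_CUBIC))
E
```

```text
(no output)
```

View pics/topc.png

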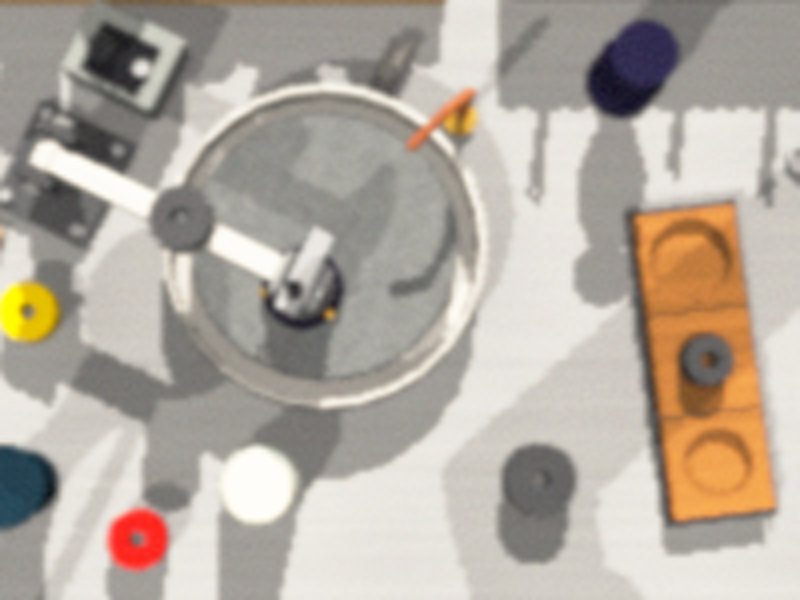

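View pics/scenec.png

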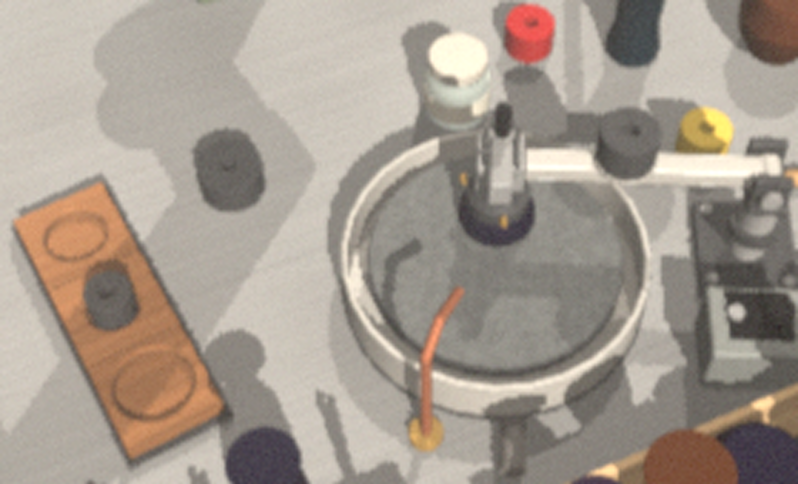

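The top crop shows the weight's hole at (182,216), the knob top at about (296,289), the arm's post end at about (45,155) and the near well at (719,462). That well is about 68 px wide, which fits 62 mm, while the far well is about 80 px, so the near one is the medium well. In the scene crop the weight's top is at (630,130), the knob top at (504,108) and the medium well's rim at (76,238).

```bash
cat > h.py <<'E'
import numpy as np, cv2
from cell import monitor, optics
from scipy.spatial.transform import Rotation as Ro
def cam(n):
    p=optics.camera_params(n); return np.array([[p['fx'],0,p['cx']],[0,p['fy'],p['cy']],[0,0,1]]),np.array(p['R']),np.array(p['t'])
def ray(n,u,v,z,c=None):
    K,R,t=c or cam(n); d=R.T@np.linalg.solve(K,[u,v,1]); o=-R.T@t
    return o+d*(z-o[2])/d[2]
def wristcam(pos,rv):
    p=optics.camera_params("wrist"); T=np.array(p['T_tool_cam']); W=np.eye(4); W[:3,:3]=Ro.from_rotvec(rv).as_matrix(); W[:3,3]=pos
    C=np.linalg.inv(W@T); return np.array([[p['fx'],0,p['cx']],[0,p['fy'],p['cy']],[0,0,1]]),C[:3,:3],C[:3,3]
def proj(c,X):
    K,R,t=c; q=K@(R@np.asarray(X)+t); return q[:2]/q[2]
E
python3 - <<'E'
from h import *
np.set_printoptions(precision=4,suppress=True)
T=lambda u,v,z: ray("top",240+(u+.5)/4-.5,135+(v+.5)/4-.5,z)
S=lambda u,v,z: ray("scene",170+(u+.5)/2.85-.5,140+(v+.5)/2.85-.5,z)
print("weight",T(182,216,.195),S(630,130,.195))
print("knob",T(295,289,.206),S(504,108,.206))
print("barend",T(40,155,.15),S(770,162,.15))
print("wellM",T(719,462,.03),S(76,238,.03))
print("wellL",T(691,258,.03),S(154,384,.03))
print("wS",T(708,360,.07))
c=[T(u,v,.03) for u,v in((630,210),(735,203),(776,512),(670,522))]
for q in c: print(q)
print(np.mean(c,0),[np.linalg.norm(c[i]-c[i-1]) for i in range(4)])
print("pan",T(325,245,.058), "jar",T(259,485,.085),"wl",T(539,478,.04))
E
```

```text
weight [0.5884 0.1784 0.195 ] [0.5868 0.1807 0.195 ]
knob [0.525  0.0814 0.206 ] [0.5261 0.0833 0.206 ]
barend [0.6474 0.3071 0.15  ] [0.6435 0.3047 0.15  ]
wellM [ 0.3767 -0.3098  0.03  ] [ 0.3786 -0.3086  0.03  ]
wellL [ 0.5672 -0.2862  0.03  ] [ 0.5659 -0.2848  0.03  ]
wS [ 0.47   -0.2934  0.07  ]
[ 0.6124 -0.2295  0.03  ]
[ 0.6191 -0.3283  0.03  ]
[ 0.3304 -0.3621  0.03  ]
[ 0.3212 -0.2635  0.03  ]
[ 0.4708 -0.2958  0.03  ] [np.float64(0.2932344808354801), np.float64(0.09897755598036703), np.float64(0.29066008739713234), np.float64(0.09903403019415487)]
pan [0.5767 0.0567 0.058 ] jar [0.3567 0.116  0.085 ] wl [ 0.3621 -0.1411  0.04  ]
```

Knob to weight comes to 115.2 mm against an expected 115.6 mm, and the pan centre predicted from them also agrees. The polisher's +y is therefore at about 63.4°. I'll use the wrist camera above the well on the way to the weight.

step_arm --rot '[[0,0,0],[0,0,0],[0,0,0],[0,0,0],[0,0,0]]' --translation '[[0.8,-0.5,0.22],[0.8,-0.5,0.22],[0.8,-0.5,0.22],[0.8,-0.5,0.22],[0.8,-0.5,0.22]]' --jaw '[1,1,1,1,1]'

```text
clock: 0.52
ee_pos: [0.2991, -0.3992, 0.1598]
orientation: [-3.1, -0.489, 0.0]
contact_force: [0.9, 0.4, -0.7]
finger_gap: 0.0939
grip_force: 0.0
```

step_arm --rot '[[0,0,0],[0,0,0],[0,0,0],[0,0,0],[0,0,0]]' --translation '[[0.52,-0.32,0.15],[0.52,-0.32,0.15],[0.52,-0.32,0.15],[0.52,-0.32,0.15],[0.52,-0.32,0.15]]' --jaw '[1,1,1,1,1]'

```text
clock: 0.93
ee_pos: [0.3777, -0.3077, 0.1303]
orientation: [-3.1, -0.495, 0.003]
contact_force: [0.5, -0.8, 0.1]
finger_gap: 0.094
grip_force: 0.0
```

```bash
cat >> h.py <<'E'
def to(P,xang=None):  # units to reach P (tool frame, measured)
    o=monitor.get_obs(); R=Ro.from_rotvec(o['orientation']).as_matrix()
    return np.round(R.T@(np.array(P)-o['ee_pos'])/.2,3)
def st():
    o=monitor.get_obs(); R=Ro.from_rotvec(o['orientation']).as_matrix()
    print("t %.2f"%o['clock'],"pos",o['ee_pos'].round(4),"x",R[:,0].round(3),"z",R[:,2].round(3),"F",o['contact_force'].round(1),"gap %.4f grip %.1f"%(o['finger_gap'],o['grip_force']),"q",o['joints'].round(2)); return o
E
python3 - <<'E'
from h import *
o=st(); im=optics.snapshot("wrist"); cv2.imwrite("pics/w1.png",im)
c=wristcam(o['ee_pos'],o['orientation']); print(proj(c,[.3776,-.3092,.03]))
print("to weight view",to([.5876,.1795,.295]))
E
```

```text
t 0.93 pos [ 0.3777 -0.3077  0.1303] x [ 0.95   0.311 -0.001] z [-0.002  0.002 -1.   ] F [ 0.5 -0.8  0.1] gap 0.0940 grip 0.0 q [-0.86  0.1   1.83 -0.    1.22  0.39]
[322.29351207 200.27612082]
to weight view [ 1.755 -2.001 -0.82 ]
```

View pics/w1.png

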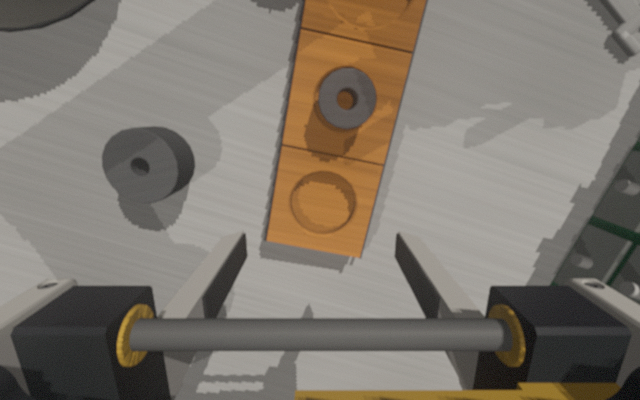

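The well's rim is centred at (323,203.5) and about 68 px wide, within 3 mm of the estimate. Next I go to the same relative view over the weight.

step_arm --rot '[[0,0,0],[0,0,0],[0,0,0],[0,0,0],[0,0,0],[0,0,0],[0,0,0],[0,0,0]]' --translation '[[0.88,-1,-0.82],[0.88,-1,-0.82],[0.88,-1,-0.82],[0.88,-1,-0.82],[0.88,-1,-0.82],[0.88,-1,-0.82],[0.88,-1,-0.82],[0.88,-1,-0.82]]' --jaw '[1,1,1,1,1,1,1,1]'

```text
clock: 1.65
ee_pos: [0.4857, -0.0653, 0.2996]
orientation: [3.101, 0.487, 0.01]
contact_force: [-0.5, -0.1, 0.1]
finger_gap: 0.0938
grip_force: 0.0
```

step_arm --rot '[[0,0,0],[0,0,0],[0,0,0],[0,0,0],[0,0,0],[0,0,0],[0,0,0],[0,0,0],[0,0,0]]' --translation '[[0.875,-1,0],[0.875,-1,0],[0.875,-1,0],[0.875,-1,0],[0.875,-1,0],[0.875,-1,0],[0.875,-1,0],[0.875,-1,0],[0.875,-1,0]]' --jaw '[1,1,1,1,1,1,1,1,1]'

```text
clock: 2.4
ee_pos: [0.5895, 0.1767, 0.2953]
orientation: [3.103, 0.486, -0.0]
contact_force: [0.0, -0.5, 0.1]
finger_gap: 0.0941
grip_force: 0.0
```

```bash
python3 - <<'E'
from h import *
o=st(); im=optics.snapshot("wrist"); cv2.imwrite("pics/w2.png",im)
c=wristcam(o['ee_pos'],o['orientation']); print(proj(c,[.5876,.1795,.195]),proj(c,[.5255,.082,.206]))
E
```

```text
t 2.40 pos [0.5895 0.1767 0.2953] x [ 0.952  0.306 -0.   ] z [-0.    -0.001 -1.   ] F [ 0.  -0.5  0.1] gap 0.0941 grip 0.0 q [ 0.15  0.24  1.32 -0.    1.58  1.41]
[317.11273558 200.80577488] [391.35417041 289.48902999]
```

View pics/w2.png

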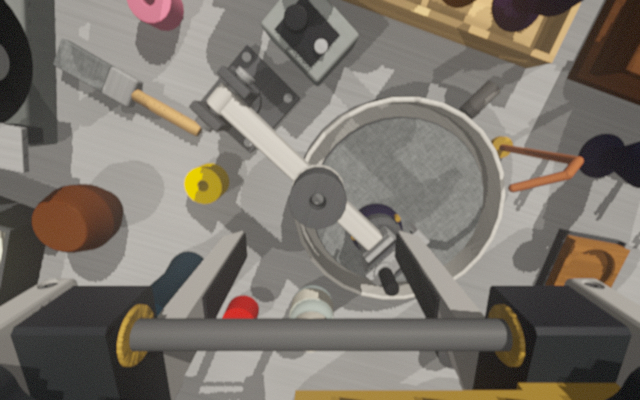

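```bash
python3 - <<'E'
import cv2,numpy as np
a=cv2.imread("pics/w1.png")[160:250,278:368]; b=cv2.imread("pics/w2.png")[155:245,273:363]
f=lambda x:cv2.resize(cv2.convertScaleAbs(x,alpha=1.5),None,fx=4.4,fy=4.4,interpolation=cv2.INTER_CUBIC)
cv2.imwrite("pics/cmp.png",np.hstack([f(a),f(b)]))
E
```

```text
(no output)
```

View pics/cmp.png

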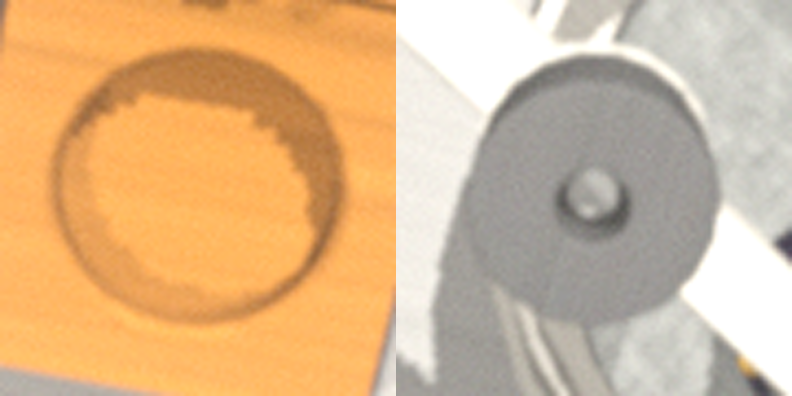

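The well's rim is at (322.9,202.0) in the picture and the weight's top face and hole are at (318.0,200.9).

```bash
python3 - <<'E'
from h import *
o=monitor.get_obs()
W=ray(0,318.0,200.9,.195,wristcam([.5895,.1767,.2953],o['orientation']))
# well view orientation
R=np.array([[.950,.312,-.002],[.311,-.950,.002],[-.001,-.002,-1]])
w=ray(0,322.9,202.0,.03,wristcam([.3777,-.3077,.1303],Ro.from_matrix(R).as_rotvec()))
print(W,w, to([W[0],W[1],.171]))
E
```

```text
[0.58777917 0.17864434 0.195     ] [ 0.37621066 -0.31025857  0.03      ] [-0.003 -0.015  0.622]
```

step_arm --rot '[[0,0,0],[0,0,0],[0,0,0],[0,0,0],[0,0,0],[0,0,0]]' --translation '[[0,-0.014,0.2],[0,-0.014,0.4],[0,-0.014,0.55],[0,-0.014,0.622],[0,-0.014,0.622],[0,-0.014,0.622]]' --jaw '[1,1,1,1,1,1]'

```text
clock: 2.95
ee_pos: [0.5875, 0.1786, 0.1708]
orientation: [3.104, 0.483, -0.002]
contact_force: [0.9, 0.3, 0.7]
finger_gap: 0.0942
grip_force: 0.0
```

step_arm --rot '[[0,0,0],[0,0,0],[0,0,0],[0,0,0],[0,0,0],[0,0,0],[0,0,0],[0,0,0]]' --translation '[[0,0,0],[0,0,0],[0,0,0],[0,0,0],[0,0,0],[0,0,0],[0,0,0],[0,0,0]]' --jaw '[0.15,0.15,0.15,0.15,0.15,0.15,0.15,0.15]' --newtons 40

```text
clock: 3.62
ee_pos: [0.5885, 0.1802, 0.1717]
orientation: [3.102, 0.488, 0.002]
contact_force: [-0.0, -3.0, 2.2]
finger_gap: 0.0558
grip_force: 40.0
```

```bash
python3 -c "
from h import *
st()"
```

```text
t 3.62 pos [0.5885 0.1802 0.1717] x [0.952 0.307 0.001] z [ 0.001 -0.001 -1.   ] F [-0.  -3.   2.2] gap 0.0558 grip 40.0 q [ 0.16  0.32  1.47 -0.    1.35  1.42]
```

step_arm --rot '[[0,0,0],[0,0,0],[0,0,0],[0,0,0],[0,0,0],[0,0,0]]' --translation '[[0,0,-0.06],[0,0,-0.14],[0,0,-0.22],[0,0,-0.35],[0,0,-0.5],[0,0,-0.5]]' --jaw '[0,0,0,0,0,0]'

```text
clock: 4.12
ee_pos: [0.5903, 0.1821, 0.2768]
orientation: [-3.102, -0.488, -0.014]
contact_force: [1.8, 0.9, -4.7]
finger_gap: 0.0559
grip_force: 40.0
```

```bash
python3 -c "
from h import *
st();print(to([.3762,-.3103,.2]))"
```

```text
t 4.12 pos [0.5903 0.1821 0.2768] x [0.952 0.307 0.009] z [ 0.009  0.003 -1.   ] F [ 1.8  0.9 -4.7] gap 0.0559 grip 40.0 q [0.16 0.25 1.35 0.   1.54 1.42]
[-1.778  2.014  0.368]
```

step_arm --rot '[[0,0,0],[0,0,0],[0,0,0],[0,0,0],[0,0,0],[0,0,0],[0,0,0],[0,0,0],[0,0,0],[0,0,0]]' --translation '[[-0.05,0.055,0],[-0.14,0.155,0],[-0.24,0.265,0],[-0.34,0.38,0],[-0.44,0.49,0],[-0.54,0.6,0],[-0.64,0.71,0],[-0.74,0.82,0],[-0.83,0.92,0],[-0.9,1,0]]' --jaw '[0,0,0,0,0,0,0,0,0,0]'

```text
clock: 4.95
ee_pos: [0.4753, -0.0654, 0.2682]
orientation: [-3.101, -0.486, 0.007]
contact_force: [0.0, -0.4, -7.8]
finger_gap: 0.0559
grip_force: 40.0
```

step_arm --rot '[[0,0,0],[0,0,0],[0,0,0],[0,0,0],[0,0,0],[0,0,0],[0,0,0],[0,0,0],[0,0,0],[0,0,0]]' --translation '[[-0.1,0.11,0.02],[-0.2,0.22,0.05],[-0.3,0.33,0.1],[-0.4,0.45,0.15],[-0.5,0.57,0.2],[-0.6,0.69,0.25],[-0.7,0.8,0.3],[-0.8,0.9,0.34],[-0.87,1,0.36],[-0.87,1,0.36]]' --jaw '[0,0,0,0,0,0,0,0,0,0]'

```text
clock: 5.78
ee_pos: [0.3706, -0.3105, 0.1954]
orientation: [-3.102, -0.48, 0.007]
contact_force: [0.2, -1.2, -5.9]
finger_gap: 0.0558
grip_force: 40.0
```

step_arm --rot '[[0,0,0],[0,0,0]]' --translation '[[0,0,0],[0,0,0]]' --jaw '[0,0]'

```text
clock: 5.95
ee_pos: [0.373, -0.3069, 0.1973]
orientation: [-3.1, -0.487, 0.002]
contact_force: [-0.0, -0.1, -7.7]
finger_gap: 0.0558
grip_force: 40.0
```

```bash
python3 -c "
from h import *
o=st();print(to([.3762,-.3103,.065]))
im=optics.snapshot('wrist'); cv2.imwrite('pics/w3.png',im)
c=wristcam(o['ee_pos'],o['orientation']);R=Ro.from_rotvec(o['orientation']).as_matrix();print(proj(c,o['ee_pos']-.024*R[:,2]),proj(c,[.3762,-.3103,.03]))"
```

```text
t 5.95 pos [ 0.373  -0.3069  0.1973] x [ 0.952  0.306 -0.   ] z [-0.002  0.004 -1.   ] F [-0.  -0.1 -7.7] gap 0.0558 grip 40.0 q [-0.87  0.02  1.77  0.    1.36  0.39]
[0.01  0.023 0.661]
[320.77044996 259.8633999 ] [324.73561634 182.50570678]
```

View pics/w3.png

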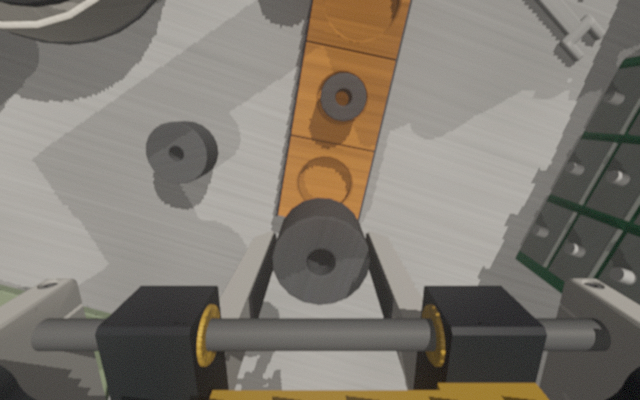

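The weight hangs straight, its hole at (320.5,261.5) against (320.8,259.9) for a centred grip. The well is at about (324,182), as predicted. Lowering.

step_arm --rot '[[0,0,0],[0,0,0],[0,0,0],[0,0,0],[0,0,0],[0,0,0]]' --translation '[[0.014,0.023,0.15],[0.014,0.023,0.33],[0.014,0.023,0.5],[0.014,0.023,0.66],[0.014,0.023,0.66],[0.014,0.023,0.66]]' --jaw '[0,0,0,0,0,0]'

```text
clock: 6.5
ee_pos: [0.3767, -0.3091, 0.0653]
orientation: [-3.098, -0.489, 0.005]
contact_force: [0.2, -0.3, -6.0]
finger_gap: 0.0559
grip_force: 40.0
```

```bash
python3 -c "
from h import *
o=st();R=Ro.from_rotvec(o['orientation']).as_matrix();print(to(np.array([.3762,-.3103,.034])+.0008*R[:,0]))"
```

```text
t 6.50 pos [ 0.3767 -0.3091  0.0653] x [ 0.951  0.308 -0.002] z [-0.004  0.005 -1.   ] F [ 0.2 -0.3 -6. ] gap 0.0559 grip 40.0 q [-0.87  0.2   1.88  0.    1.08  0.39]
[0.    0.006 0.156]
```

step_arm --rot '[[0,0,0],[0,0,0],[0,0,0],[0,0,0],[0,0,0],[0,0,0],[0,0,0]]' --translation '[[0,0.005,0.04],[0,0.005,0.07],[0,0.005,0.09],[0,0.005,0.11],[0,0.005,0.125],[0,0.005,0.14],[0,0.005,0.14]]' --jaw '[0,0,0,0,0,0,0]'

```text
clock: 7.08
ee_pos: [0.3789, -0.3132, 0.0446]
orientation: [-3.103, -0.489, -0.0]
contact_force: [-8.8, 12.7, 28.3]
finger_gap: 0.0559
grip_force: 40.3
```

```bash
python3 -c "
from h import *
o=st()"
```

```text
t 7.08 pos [ 0.3789 -0.3132  0.0446] x [0.952 0.307 0.   ] z [ 0.  0. -1.] F [-8.8 12.7 28.3] gap 0.0559 grip 40.3 q [-0.87  0.23  1.88  0.    1.03  0.39]
```

step_arm --rot '[[0,0,0],[0,0,0],[0,0,0]]' --translation '[[0,0,-0.04],[0,0,-0.04],[0,0,-0.04]]' --jaw '[0,0,0]'

```text
clock: 7.33
ee_pos: [0.3787, -0.3138, 0.0479]
orientation: [3.101, 0.487, 0.002]
contact_force: [-0.4, 1.0, -7.7]
finger_gap: 0.056
grip_force: 39.9
```

```bash
python3 -c "
from h import *
st();im=optics.snapshot('wrist');st(); cv2.imwrite('pics/w4.png',im)
cs=[]
for n in('top','scene'): cs.append(optics.snapshot(n))
c=cam('top'); u,v=map(int,proj(c,[.3766,-.31,.05])); a=cs[0][v-35:v+35,u-45:u+45]
c=cam('scene'); u,v=map(int,proj(c,[.3766,-.31,.05])); b=cs[1][v-35:v+35,u-45:u+45]
cv2.imwrite('pics/c4.png',np.vstack([np.hstack([cv2.resize(x,(400,311),interpolation=2) for x in (a,b)]),cv2.resize(im[140:300,220:420],(800,640),interpolation=2)[80:369]]))
"
```

```text
t 7.33 pos [ 0.3787 -0.3138  0.0479] x [0.952 0.307 0.001] z [ 0.002 -0.002 -1.   ] F [-0.4  1.  -7.7] gap 0.0560 grip 39.9 q [-0.87  0.23  1.88  0.    1.03  0.39]
t 7.38 pos [ 0.3781 -0.3132  0.0471] x [0.952 0.307 0.   ] z [ 0.    -0.001 -1.   ] F [-0.2  0.8 -7.4] gap 0.0566 grip 39.9 q [-0.87  0.23  1.88 -0.    1.03  0.39]
```

View pics/c4.png

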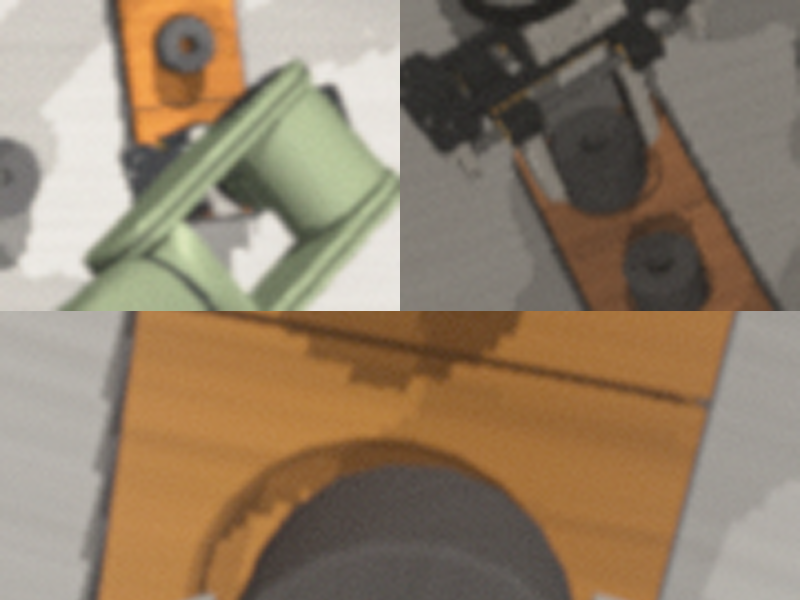

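The wrist crop shows the weight about 3 mm off towards tool +y in the well: the rim shows at the left (200–240), while on the right the two edges coincide near 572. I shift it back by −y 3.2 mm and lower.

step_arm --rot '[[0,0,0],[0,0,0],[0,0,0],[0,0,0],[0,0,0],[0,0,0]]' --translation '[[0,-0.016,0],[0,-0.016,0.01],[0,-0.016,0.025],[0,-0.016,0.04],[0,-0.016,0.055],[0,-0.016,0.055]]' --jaw '[0,0,0,0,0,0]'

```text
clock: 7.98
ee_pos: [0.3766, -0.3094, 0.0352]
orientation: [-3.102, -0.488, 0.001]
contact_force: [-0.1, -0.3, -7.3]
finger_gap: 0.0561
grip_force: 39.9
```

```bash
python3 -c "
from h import *
o=st()"
```

```text
t 7.98 pos [ 0.3766 -0.3094  0.0352] x [ 0.952  0.307 -0.001] z [-0.001  0.001 -1.   ] F [-0.1 -0.3 -7.3] gap 0.0561 grip 39.9 q [-0.87  0.24  1.89 -0.    1.01  0.39]
```

It is in the well now, with no side force. I lower it to touch the floor.

step_arm --rot '[[0,0,0],[0,0,0],[0,0,0],[0,0,0]]' --translation '[[0,0,0.003],[0,0,0.006],[0,0,0.009],[0,0,0.009]]' --jaw '[0,0,0,0]'

```text
clock: 8.32
ee_pos: [0.3772, -0.3099, 0.0348]
orientation: [-3.103, -0.488, -0.0]
contact_force: [-1.3, 2.4, -2.5]
finger_gap: 0.0561
grip_force: 39.9
```

step_arm --rot '[[0,0,0],[0,0,0],[0,0,0]]' --translation '[[0,0,0.004],[0,0,0.004],[0,0,0.004]]' --jaw '[0,0,0]'

```text
clock: 8.57
ee_pos: [0.3773, -0.3099, 0.0347]
orientation: [-3.103, -0.488, -0.0]
contact_force: [-2.7, 2.8, 6.0]
finger_gap: 0.0561
grip_force: 39.9
```

step_arm --rot '[[0,0,0],[0,0,0],[0,0,0],[0,0,0],[0,0,0]]' --translation '[[0,0,0],[0,0,0],[0,0,0],[0,0,0],[0,0,0]]' --jaw '[0.3,0.45,0.6,0.6,0.6]'

```text
clock: 8.98
ee_pos: [0.3773, -0.3103, 0.0336]
orientation: [3.103, 0.488, 0.001]
contact_force: [-0.2, 0.1, 0.3]
finger_gap: 0.0749
grip_force: 0.0
```

step_arm --rot '[[0,0,0],[0,0,0],[0,0,0],[0,0,0],[0,0,0],[0,0,0],[0,0,0],[0,0,0],[0,0,0]]' --translation '[[0,0,-0.1],[0,0,-0.25],[0,0,-0.45],[0,0,-0.65],[0,0,-0.85],[0,0,-0.99],[0,0,-0.99],[0,0,-0.99],[0,0,-0.99]]' --jaw '[0.6,0.6,0.6,0.6,0.6,0.6,0.6,0.6,0.6]'

```text
clock: 9.73
ee_pos: [0.3766, -0.3094, 0.2305]
orientation: [-3.102, -0.488, 0.001]
contact_force: [-0.5, 0.7, -1.2]
finger_gap: 0.0751
grip_force: 0.0
```

```bash
python3 -c "
from h import *
o=st();im=optics.snapshot('wrist'); cv2.imwrite('pics/w5.png',im); c=wristcam(o['ee_pos'],o['orientation']); print(proj(c,[.3762,-.3103,.058]),proj(c,[.3762,-.3103,.03]))
R=Ro.from_rotvec(o['orientation']).as_matrix();print(np.degrees(np.arctan2(R[1,0],R[0,0])))
print(to([.5255,.082,.285]))"
```

```text
t 9.73 pos [ 0.3766 -0.3094  0.2305] x [ 0.952  0.307 -0.001] z [-0.001  0.001 -1.   ] F [-0.5  0.7 -1.2] gap 0.0751 grip 0.0 q [-0.87 -0.    1.72 -0.    1.43  0.39]
[321.34843847 183.7207232 ] [321.30795789 178.83074071]
17.866607877249905
[ 1.31  -1.632 -0.274]
```

View pics/w5.png

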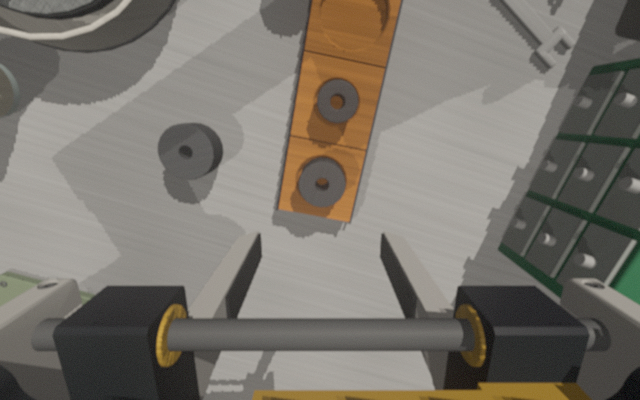

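The weight is seated, its hole at (322,183.5) as predicted at floor height. I move on to the knob and turn so the fingers close along the latch's draw.

step_arm --rot '[[0,0,0],[0,0,0],[0,0,0],[0,0,0],[0,0,0],[0,0,0],[0,0,0],[0,0,0]]' --translation '[[0.1,-0.12,-0.1],[0.25,-0.31,-0.2],[0.4,-0.5,-0.27],[0.54,-0.67,-0.27],[0.66,-0.82,-0.27],[0.66,-0.82,-0.27],[0.66,-0.82,-0.27],[0.66,-0.82,-0.27]]' --jaw '[0.3,0.3,0.3,0.3,0.3,0.3,0.3,0.3]'

```text
clock: 10.45
ee_pos: [0.4516, -0.1123, 0.2834]
orientation: [-3.101, -0.492, 0.006]
contact_force: [0.3, 0.0, -0.5]
finger_gap: 0.0609
grip_force: 0.0
```

step_arm --rot '[[0,0,-0.126],[0,0,-0.126],[0,0,-0.126],[0,0,-0.126],[0,0,-0.126],[0,0,-0.126],[0,0,-0.126],[0,0,-0.126],[0,0,-0.126],[0,0,-0.126]]' --translation '[[0.65,-0.81,0],[0.65,-0.81,0],[0.65,-0.81,0],[0.65,-0.81,0],[0.65,-0.81,0],[0.65,-0.81,0],[0.65,-0.81,0],[0.65,-0.81,0],[0.65,-0.81,0],[0.65,-0.81,0]]' --jaw '[0.3,0.3,0.3,0.3,0.3,0.3,0.3,0.3,0.3,0.3]'

```text
clock: 11.28
ee_pos: [0.5262, 0.0793, 0.2846]
orientation: [-2.678, -1.642, 0.002]
contact_force: [-0.6, -0.4, 0.7]
finger_gap: 0.0613
grip_force: 0.0
```

```bash
python3 - <<'E'
from h import *
o=st();R=Ro.from_rotvec(o['orientation']).as_matrix();print("ang",np.degrees(np.arctan2(R[1,0],R[0,0])))
im=optics.snapshot('wrist'); cv2.imwrite('pics/w6.png',im); c=wristcam(o['ee_pos'],o['orientation'])
print("pred knob top",proj(c,[.5256,.0815,.206]),"bottom",proj(c,[.5256,.0815,.169]))
g=im.max(2); u,v=proj(c,[.5256,.0815,.195]).astype(int)
# dark blob near the knob
m=((g<45)*255).astype(np.uint8); n,l,s,ce=cv2.connectedComponentsWithStats(m)
for i in range(1,n):
    if s[i,4]>40 and np.hypot(*(ce[i]-[u,v]))<60: print("dark",s[i],ce[i].round(1))
print(np.array2string(cv2.resize(g[v-44:v+44,u-44:u+44],(22,22),interpolation=3)),u,v)
# bar direction from the bright bar pixels, z=.15, out along the bar between seat and hinge, and seat to coupler
B=np.array([.5363,.0760]);
for s0,s1 in((.04,.075),(.155,.22)):
  P=[]
  for s_ in np.linspace(s0,s1,8):
    a=np.radians(63.4); yd=np.array([np.cos(a),np.sin(a)]); xd=np.array([yd[1],-yd[0]])
    e=np.linspace(-.03,.03,121); pr=[proj(c,[*(B+s_*yd+k*xd),.15]) for k in e]
    val=np.array([cv2.getRectSubPix(g,(1,1),(float(p[0]),float(p[1])))[0,0] for p in pr]).astype(float)
    k=e[val>(val.max()+np.median(val))/2]; P.append(((k.min()+k.max())/2*1e3,(k.max()-k.min())*1e3))
  print(np.array(P).round(1).tolist())
print(to([.5256,.0815,.173]))
E
```

```text
t 11.28 pos [0.5262 0.0793 0.2846] x [ 0.453  0.891 -0.001] z [-0.001 -0.    -1.   ] F [-0.6 -0.4  0.7] gap 0.0613 grip 0.0 q [-0.01  0.06  1.54 -0.    1.54  0.46]
ang 63.03478985255948
pred knob top [319.74128215 204.91702014] bottom [319.87152698 194.2369591 ]
[[144 145 146 146 148 126 107  80 104 152  91 172 216 216 218 216 212 104
   76  95 134 135]
 [135 118 140 134 116 104 101  62  65  91 100 171 216 216 218 216 212 119
   96  77 123 130]
 [109 111 109 104 104 106  92  58  81 101 102 156 196 197 199 196 188 122
  121  85 104 125]
 [118 102  98 102 104 104  85  62  82 135 154 154 156 157 159 158 162 162
  163 104 102 136]
 [105 101 100 101 102 104  84  80  93 146 178 178 179 179 175 171 176 174
  172 107 146 174]
 [103 101 101 103 100 102  92  94 107 103 105 106 107 107 105 104 105 106
  108  98 109 137]
 [100  99 101 101  98 101 112 120 126 132 133 137 133 146 140 140 143 145
  157 129 133 140]
 [103 102 105 103 101 101 144 185 173 171 173 169 177 175 183 184 183 183
  183 183 183 183]
 [102 103 104 100 103 102 138 178 147 134  69  63 104 168 174 180 183 185
  187 187 187 186]

[... 758 characters left out ...]
120 130 140 148 146 147 147 144 146 147 147 149 145 147 146
  137 108 102 105]
 [210 183 150 107 119 130 143 146 148 147 147 153 145 145 147 140 145 144
  140 132 104 103]
 [189 200 180 162 112 115 129 135 145 146 144 142 144 147 145 140 141 142
  144 142 126 104]
 [144 197 201 179 168 120 112 123 132 147 144 141 145 145 145 145 143 144
  142 145 144 114]
 [135 143 193 203 179 173 135 108 115 129 139 143 147 147 146 148 145 144
  144 148 147 143]] 319 201
[[0.0, 22.0], [0.3, 21.5], [0.3, 21.5], [0.3, 21.5], [0.3, 21.5], [0.3, 21.5], [0.0, 22.0], [0.0, 22.0]]
[[-0.2, 20.5], [-0.5, 23.0], [-0.5, 22.0], [-0.5, 22.0], [-0.5, 22.0], [-0.7, 21.5], [-0.5, 21.0], [-0.5, 21.0]]
[ 0.008 -0.007  0.56 ]
```

The bar lies along the assumed line to within 0.5°, and the knob's dark top is centred near (319.5,202.5), about 1.5–2 mm further along tool +x. I descend and grip it.

step_arm --rot '[[0,0,0.001],[0,0,0.001],[0,0,0.001],[0,0,0.001],[0,0,0.001],[0,0,0.001],[0,0,0.001]]' --translation '[[0.016,-0.005,0.15],[0.016,-0.005,0.3],[0.016,-0.005,0.42],[0.016,-0.005,0.5],[0.016,-0.005,0.55],[0.016,-0.005,0.55],[0.016,-0.005,0.55]]' --jaw '[0.3,0.3,0.3,0.3,0.3,0.3,0.3]'

```text
clock: 11.92
ee_pos: [0.5271, 0.0836, 0.1756]
orientation: [-2.681, -1.637, 0.0]
contact_force: [-0.1, 1.0, 1.4]
finger_gap: 0.0611
grip_force: 0.0
```

step_arm --rot '[[0,0,0],[0,0,0],[0,0,0],[0,0,0],[0,0,0],[0,0,0],[0,0,0],[0,0,0]]' --translation '[[0,0,0],[0,0,0],[0,0,0],[0,0,0],[0,0,0],[0,0,0],[0,0,0],[0,0,0]]' --jaw '[-0.1,-0.3,-0.5,-0.7,-0.8,-0.8,-0.8,-0.8]' --newtons 35

```text
clock: 12.58
ee_pos: [0.5272, 0.084, 0.1756]
orientation: [2.68, 1.638, 0.001]
contact_force: [-0.1, -0.4, -0.8]
finger_gap: 0.0154
grip_force: 35.0
```

```bash
python3 -c "
from h import *
o=st();o=st()"
```

```text
t 12.58 pos [0.5272 0.084  0.1756] x [0.456 0.89  0.   ] z [ 0.001 -0.    -1.   ] F [-0.1 -0.4 -0.8] gap 0.0154 grip 35.0 q [-0.    0.15  1.68 -0.    1.32  0.47]
t 12.58 pos [0.5272 0.084  0.1756] x [0.456 0.89  0.   ] z [ 0.001 -0.    -1.   ] F [-0.1 -0.4 -0.8] gap 0.0154 grip 35.0 q [-0.    0.15  1.68 -0.    1.32  0.47]
```

step_arm --rot '[[0,0,-0.002],[0,0,-0.002],[0,0,-0.002],[0,0,-0.002],[0,0,-0.002],[0,0,-0.002],[0,0,-0.002],[0,0,-0.002]]' --translation '[[0,-0.01,0],[0,-0.02,0],[0,-0.03,0],[0,-0.04,0],[0,-0.05,0],[0,-0.06,0],[0,-0.068,0],[0,-0.068,0]]' --jaw '[-0.8,-0.8,-0.8,-0.8,-0.8,-0.8,-0.8,-0.8]'

```text
clock: 13.25
ee_pos: [0.5168, 0.0892, 0.1758]
orientation: [2.667, 1.652, 0.005]
contact_force: [7.4, -3.0, -4.1]
finger_gap: 0.0151
grip_force: 35.0
```

```bash
python3 -c "
from h import *
o=st();R=Ro.from_rotvec(o['orientation']).as_matrix();print('F tool',R.T@o['contact_force'], 'draw', R.T@(o['ee_pos']-[.5272,.084,.1756]))"
```

```text
t 13.25 pos [0.5168 0.0892 0.1758] x [0.445 0.895 0.   ] z [ 0.005 -0.002 -1.   ] F [ 7.4 -3.  -4.1] gap 0.0151 grip 35.0 q [ 0.01  0.12  1.7  -0.    1.31  0.47]
F tool [0.62154338 7.88972202 4.14283743] draw [ 4.96364033e-05 -1.16371822e-02 -2.59575058e-04]
```

Draw is about 11.5 mm at 8 N, which fits the spring. I draw a little more, then lift the first 4° on the arc about the hinge, turning the tool with the arm.

step_arm --rot '[[0,0,0],[0,0,0],[0,0,0]]' --translation '[[0,-0.007,0],[0,-0.007,0],[0,-0.007,0]]' --jaw '[-0.8,-0.8,-0.8]'

```text
clock: 13.5
ee_pos: [0.5159, 0.0897, 0.1759]
orientation: [2.667, 1.652, 0.006]
contact_force: [7.8, -3.9, -3.5]
finger_gap: 0.0154
grip_force: 35.0
```

step_arm --rot '[[0,-0.0014,0],[0,-0.0028,0],[0,-0.0042,0],[0,-0.0056,0],[0,-0.007,0],[0,-0.0084,0],[0,-0.0098,0],[0,-0.0111,0],[0,-0.0111,0],[0,-0.0111,0]]' --translation '[[0.002,0,0.011],[0.004,0,-0.022],[0.006,0,-0.033],[0.008,0,-0.0435],[0.01,0,-0.0545],[0.012,0,-0.065],[0.014,0,-0.076],[0.016,0,-0.087],[0.016,0,-0.087],[0.016,0,-0.087]]' --jaw '[-0.8,-0.8,-0.8,-0.8,-0.8,-0.8,-0.8,-0.8,-0.8,-0.8]'

```text
clock: 14.33
ee_pos: [0.5174, 0.0925, 0.1932]
orientation: [2.634, 1.632, -0.087]
contact_force: [7.6, -4.5, -3.9]
finger_gap: 0.0151
grip_force: 35.0
```

```bash
python3 -c "
from h import *
o=st();R=Ro.from_rotvec(o['orientation']).as_matrix();print('F tool',R.T@o['contact_force'])
for n in ('scene','wrist'):
  im=optics.snapshot(n); cv2.imwrite('pics/l1_%s.png'%n,im)
a=cv2.imread('pics/scene0.png');b=cv2.imread('pics/l1_scene.png')
"
```

```text
t 14.33 pos [0.5174 0.0925 0.1932] x [ 0.444  0.893 -0.069] z [-0.026 -0.065 -0.998] F [ 7.6 -4.5 -3.9] gap 0.0151 grip 35.0 q [ 0.05  0.14  1.65 -0.06  1.38  0.53]
F tool [-0.35599575  8.74859961  4.00997736]
```

The lift takes about 4 N, so the arm comes up without the glass, which would add about 5 N. One row of that call had a sign slip of 2 mm downward; it did no harm. I continue the arc to 18.5°.

step_arm --rot '[[0,-0.0042,0],[0,-0.0083,0],[0,-0.0125,0],[0,-0.0167,0],[0,-0.0208,0],[0,-0.025,0],[0,-0.0292,0],[0,-0.0333,0],[0,-0.0375,0],[0,-0.0404,0]]' --translation '[[0.005,0,-0.033],[0.011,0,-0.065],[0.018,0,-0.0975],[0.026,0,-0.13],[0.035,0,-0.162],[0.044,0,-0.193],[0.054,0,-0.225],[0.065,0,-0.256],[0.077,0,-0.287],[0.086,0,-0.308]]' --jaw '[-0.8,-0.8,-0.8,-0.8,-0.8,-0.8,-0.8,-0.8,-0.8,-0.8]'

```text
clock: 15.27
ee_pos: [0.5268, 0.112, 0.2533]
orientation: [2.498, 1.548, -0.405]
contact_force: [7.0, -3.9, -3.7]
finger_gap: 0.015
grip_force: 35.0
```

step_arm --rot '[[0,0,0],[0,0,0],[0,0,0]]' --translation '[[0,0,0],[0,0,0],[0,0,0]]' --jaw '[-0.8,-0.8,-0.8]'

```text
clock: 15.52
ee_pos: [0.5267, 0.1117, 0.2528]
orientation: [2.499, 1.548, -0.404]
contact_force: [7.9, -4.3, -4.9]
finger_gap: 0.0155
grip_force: 35.0
```

```bash
python3 - <<'E'
from h import *
o=st();R=Ro.from_rotvec(o['orientation']).as_matrix();print('F tool',R.T@o['contact_force'])
for n in ('scene','wrist','top'):
  im=optics.snapshot(n); cv2.imwrite('pics/l2_%s.png'%n,im)
# hinge-frame check: tilt & coupler height implied by the measured tool
H=np.array([.5363,.076,.139])+.25*np.array([np.cos(np.radians(63.6)),np.sin(np.radians(63.6)),0])
r=(o['ee_pos']-H); yd=np.array([np.cos(np.radians(63.6)),np.sin(np.radians(63.6)),0]); print("u,w",r@yd,r[2],"theta from TCP",np.degrees(np.arctan2(r[2],-r@yd)-np.arctan2(.036,.25)),"tilt",np.degrees(np.arcsin(-R[2,0])))
# bar seen by the wrist camera's own frame should be unchanged; other objects vs. the start in scene
a=cv2.imread('pics/scene0.png');b=cv2.imread('pics/l2_scene.png')
d=(cv2.absdiff(cv2.GaussianBlur(a,(5,5),0),cv2.GaussianBlur(b,(5,5),0)).max(2)>35).astype(np.uint8)
n,l,s,c=cv2.connectedComponentsWithStats(d)
for i in range(1,n):
    if s[i,4]>25: print(s[i].tolist())
# ball predicted in scene
for p in([.5363,.076,.13],[.5363,.076,.145],[.5363,.076,.10],[.5363,.076,.06]): print(proj(cam('scene'),p).round(1))
E
```

```text
t 15.52 pos [0.5267 0.1117 0.2528] x [ 0.423  0.849 -0.318] z [-0.137 -0.287 -0.948] F [ 7.9 -4.3 -4.9] gap 0.0155 grip 35.0 q [ 0.21  0.26  1.41 -0.26  1.67  0.67]
F tool [1.23912138 8.95047037 4.78224494]
u,w -0.2222659547360932 0.11376626278124441 theta from TCP 18.91125769479693 tilt 18.542161628548232
[0, 0, 95, 71, 2730]
[91, 0, 33, 19, 277]
[231, 0, 7, 8, 31]
[281, 0, 42, 37, 1179]
[337, 0, 16, 22, 160]
[358, 0, 30, 21, 436]
[392, 8, 9, 11, 45]
[30, 15, 17, 20, 139]
[428, 15, 33, 44, 891]
[237, 16, 12, 18, 137]
[264, 17, 17, 28, 317]
[0, 21, 12, 22, 196]
[225, 33, 30, 42, 423]
[354, 38, 89, 124, 3929]
[301, 55, 35, 92, 1768]
[135, 57, 58, 19, 336]
[270, 60, 30, 42, 842]
[0, 73, 7, 5, 28]
[13, 78, 8, 5, 26]
[6, 83, 11, 7, 60]
[13, 90, 21, 7, 74]
[14, 91, 39, 23, 502]
[10, 96, 80, 58, 1585]
[91, 105, 34, 34, 377]
[389, 121, 9, 10, 52]
[323, 152, 16, 18, 203]
[382, 155, 14, 9, 80]
[341, 165, 5, 12, 38]
[366, 171, 18, 7, 40]
[322, 176, 15, 7, 77]
[337, 176, 12, 16, 88]
[356, 176, 70, 26, 863]
[354, 194, 24, 9, 175]
[400, 197, 23, 9, 137]
[342, 203, 11, 8, 35]
[184, 208, 23, 23, 388]
[344.3 199.2]
[344.6 195.8]
[343.8 205.7]
[343.2 214.1]
```

The dome and holder region in the scene view (around (344,214)) is unchanged from the start, so the glass stayed put. The arm's tilt of 18.5° puts the coupler about 80 mm up, the latch is still drawn and the holding force is steady.

```bash
python3 -c "
from cell import sign_off
print(sign_off())"
```

```text
the job is handed in; nothing more can be done
None
```

The job is handed in: the ring weight is in its medium well, the latch is drawn, and the overarm is held with its coupler about 80 mm up, while the glass lies undisturbed on the lap as far as the scene camera shows.

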